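# Close the instrument bath and start the soak

## Robot

A 7-joint arm with a two-finger parallel gripper is mounted at the origin on the work surface. World frame = base frame: x ahead of the robot, y to its left, z up, the work surface at z = 0. Lengths are in m, angles in rad, forces in N, time in s.
With the tool pointing down it reaches from about 0.4 to 0.9 m from the base axis. Payload 5.5 kg.
Tool frame: the origin (TCP) lies midway between the tips of the shut fingers; the grasp point (between the pads) lies 19 mm behind it (ctrl.tcp_to_grasp is the distance from the TCP to the grasp point, in m); z points along the fingers, y is the direction in which the jaws open and shut (so a half turn about z gives the same grasp; the last joint's range is limited). The gripper opens to 92 mm and grips with 3 to 60 N. Pads are 19 mm wide; open, the fingers measure 130 mm over their backs; the gripper's body (75 mm by 190 mm) begins 47 mm behind the grasp point.
Start: joints at [1.364, 0.501, -0.427, 1.55, 0.221, 1.138, -0.21], TCP at [0.294, -0.58, 0.227] pointing down, gripper open.
Joint ranges: [-2.88, 2.88], [-0.31, 2.03], [-1.54, 1.56], [0.2, 2.42], [-1.41, 4.55], [0.19, 2.02], [-2.57, 2.57]. Speed limits (rad/s): [2.57, 2.57, 3.14, 3.14, 3.14, 3.14, 3.14].

## Interface

Orientations are given as [roll, pitch, yaw] about the fixed x, y, z axes, in that order (R = Rz(yaw) Ry(pitch) Rx(roll)).
In Python, from rig import monitor, optics, workorder, ctrl gives the robot as it stands.
- The arm moves only by the tool jog_arm, never from a script. Its argument "targets" is a list of rows, each a list of 7 numbers: the finger opening in m, from 0 to 0.0918, then the shift along the world's x, y, z in m, then the turn, a rotation vector about the world's x, y, z in degrees. In form: [[hand, x, y, z, wx, wy, wz], ...]. A call has exactly 8 rows; each row shifts and turns the commanded pose from where the row before left it; what a row does not reach is not made up. A row lasts 1/10 s, in which the tool goes at most 50 mm and 8.59 degrees, less where a joint would pass 70% of its speed; a pose out of reach is approached as far as the arm can. A call is refused whole if a number of a shift passes 0.05 or a number of a turn 8.59, either way. A call with a gripper value outside its range is refused whole. The fingers move at their own pace and stop on an object; "force" is the grip in N (left out, the last holds). Time passes only in rows, so rows that do not move let the fingers close, or fill a call up. It gives the time, the measured TCP pose, the force and the opening at its end, in the units of the state.
- monitor.sense(): the state, without advancing time (a new reading comes with each control period).
- optics.camera(name): name is "scene" or "top"; returns the picture (480x640x3 uint8, red, green, blue); there is no depth.
- optics.get_calibration(name): a dict with "intrinsics" (3x3 intrinsics, pixels), "extrinsics" (4x4, takes a point from camera to world coordinates). Camera axes: x right, y down, z forward; pixel columns grow to the right and rows downward; lengths in m; the calibration is good to about 2 mm. A picture is of the moment at which its call begins. get_calibration takes no time and is no camera call.
- workorder.close_job(): hands the job in, once; it reports no verdict.
The state is a dict: "time_s": time; "q": joint angles; "joint_vel": joint speeds; "effort": joint torques, N m; "ee_pos": TCP position; "eef_rot": TCP orientation; "ft_force": force on the tool from outside, world axes, zero at the start; "ft_torque": the same for the moment, N m; "grip_width": opening from 0.0 (shut) to 1.0 (fully open).
Only numpy, scipy, OpenCV 4.12 (cv2) and the standard library are available. Lean on these libraries where they do the work, as an engineer would, in place of code of your own. Each camera call takes 0.05 s, during which the arm holds its last target. There are 200 camera calls.

## Task

Start a soak with closed fingers, only pushing and pressing: push the instrument bath's raised lid fully shut, then flip the rocker on the switch box by pressing its raised end all the way down. Then, on the countertop timer, press the round key fully down and let it come up, and last press the long bar key fully down and let it come up. Pick nothing up, keep the switch box and the timer about where they stand, and leave the other things on the counter alone.

Things in the scene. Friction and masses are not known exactly. Their poses are not given: they have to be found in the camera images.
- lid (a joint): hinge angle of the bath's flat steel lid, rad: 0 = fully shut, grows as it opens (starts 0.45 to 0.75, stop at 1.3). A stiff hinge holds it where it is left; about 1 to 3 N straight down near the middle shuts it
- bath_press (a point): point fixed to the bath, on the middle of the shut lid's top, 109 mm above the counter. x points level to the hinge, y left along the hinge, z up. The hinge axis lies 113 mm off along +x, 4 mm lower. A tip coming straight down through this point meets the raised lid at any start angle (at most 115 mm higher) and can push it shut in one straight stroke
- bath: white plastic open box 200 x 170 x 100 mm (x, y, z), fixed, origin at the centre of its underside. Its flat steel lid (194 mm long, 170 mm wide, 8 mm thick, with a 20 mm black tab on its front edge) is hinged along the far (+x) rim and starts raised
- lid_edge (a point): point on the lid's top face on its centre line, 190 mm from the hinge axis, near its free front edge; moves with the lid
- rocker (a joint): rocker angle, rad: 0 = off (end towards the switch box's +x up), 0.4 = on (that end down, stop). Starts 0 to 0.06, stays where it is left by friction; about 1 to 3 N near the raised end flips it
- rocker_pivot (a point): middle of the rocker's top face when level, 46 mm above the counter, fixed to the switch box. The rocker is a white flat paddle 74 mm long (x), 38 mm wide, turning about a level axis along y, 4 mm below. Off, it slopes 0.2 rad up towards +x: its +x end stands 7 mm higher than this point, and 7 mm lower when on. Site x points to the raised end, z up
- switchbox: grey loose block 116 x 76 x 30 mm (x, y, z), 0.8 kg, with the one rocker on top; origin at the centre of its underside, axes as rocker_pivot
- round_key (a joint): travel of the timer's round key, m: 0 = up, 0.006 = fully down. Spring: starts to move at about 1.3 N, 4.3 N at the bottom
- bar_key (a joint): travel of the timer's long bar key, m: same travel and spring
- round_top (a point): centre of the round key's top when up (fixed to the timer), 44 mm above the counter; key of 28 mm diameter, 10 mm above the timer's top face. Axes as the timer's, z up
- bar_top (a point): centre of the bar key's top when up (fixed to the timer), 44 mm above the counter; key 20 mm (x) by 52 mm (y), 10 mm above the timer's top face. It lies 68 mm from the round key along the timer's -y. Axes as the timer's
- timer: the loose white timer, 112 x 140 x 34 mm (x, y, z), 0.7 kg, origin at the centre of its underside. Its dark display is on the +x half, both keys on the -x half, the round key towards +y and the bar towards -y
- jar: bystander: small jar, 40 mm across, 52 mm high, origin at its underside
- cup: bystander: small steel cup, 44 mm across, 45 mm high, origin at its underside
- jug: bystander: white jug, 110 mm across, 230 mm high, origin at its underside
- carton: bystander: white carton 70 x 120 x 50 mm, origin at its underside
- bowl: bystander: steel bowl, 120 mm across, 45 mm high, origin at its underside
- gel: bystander: clear bottle with blue cap, 60 mm across, 150 mm high, origin at its underside
Mind the look-alikes: they are no part of the job. What is shaped like the timer but blue is not meant.

How it is judged:
On the way, in this order (a step that is already met when the one before it is completed fails the run):
1. the lid is pushed fully shut (value of joint lid below 0.05 rad), for 0.1 s.
2. the rocker is flipped to on (value of joint rocker above 0.3 rad), for 0.1 s.
3. the round key is fully down (value of joint round_key above 0.0042 m), for 0.02 s.
4. the round key is up again (value of joint round_key below 0.0015 m), for 0.02 s.
5. the bar key is fully down (value of joint bar_key above 0.0042 m), for 0.02 s.
At the end, for the whole second after the job is handed in: lid within 0.05 rad of shut, rocker past 0.30 rad of 0.4, both keys up again (within 1.5 mm), timer and switch box flat on the counter within 50 mm of their start, every bystander upright, at rest and within 30 mm of its start (value of joint lid below 0.05 rad and value of joint rocker above 0.3 rad and value of joint each of round_key, bar_key below 0.0015 m and distance of each of timer, switchbox from where it was at the start of the episode below 0.05 m and angle between each of timer, switchbox's own z axis and vertical below 0.1 rad and distance of each of jar, cup, jug, carton, bowl, gel from where it was at the start of the episode below 0.03 m and angle between each of jar, cup, jug, carton, bowl, gel's own z axis and vertical below 0.2 rad and linear speed of each of timer, switchbox, jar, cup, jug, carton, bowl, gel below 0.02 m/s); the robot touches nothing.
It fails at once if the rocker is flipped while the lid is open (value of joint rocker above 0.3 rad and value of joint lid above 0.08 rad).
It fails at once if a timer key is pressed before the lid is shut and the rocker is on, or both timer keys are down at once ((value of joint any of round_key, bar_key above 0.003 m and (value of joint lid above 0.08 rad or value of joint rocker below 0.25 rad)) or value of joint each of round_key, bar_key above 0.003 m).
It fails at once if the lid is lifted further open (value of joint lid above 0.95 rad).
It fails at once if the timer or the switch box is lifted, tipped or shoved away (height (world z) of any of timer, switchbox above 0.012 m or angle between any of timer, switchbox's own z axis and vertical above 0.2 rad or distance of any of timer, switchbox from where it was at the start of the episode above 0.05 m).
It fails at once if another thing on the counter is lifted, tipped or pushed away (height (world z) of any of jar, cup, jug, carton, bowl, gel above 0.015 m or angle between any of jar, cup, jug, carton, bowl, gel's own z axis and vertical above 0.3 rad or distance of any of jar, cup, jug, carton, bowl, gel from where it was at the start of the episode above 0.03 m).
It also fails if it takes over 64 s, if anything falls off the work surface, if the arm or the gripper's body presses on something with over 40 N, if the wrist force passes 120 N, or if a joint passes its speed limit or range.

## Working session

There is one attempt and no reset: what is moved stays moved. The work goes in short steps, Python scripts to look and compute and a tool call to move; the robot and the scene stay as the last step left them, time stands still between calls to the robot, and variables do not carry over. Pictures are saved under pics/ and viewed, about 8 in all and at most 12, crops included, and the job is handed in when it is done.

Besides the shell and the picture viewer there is one more tool, called after "Emit:" as name(argument=value, ...) on one line, values as JSON. jog_arm: Moves the arm, as the interface text tells. Its arguments: {"type":"object","properties":{"targets":{"type":"array"},"force":{"type":"number"}},"required":["targets"]}

```bash
mkdir -p pics
python3 - <<'E'
from rig import monitor, optics
import cv2, numpy as np
for n in ("scene","top"):
    im=optics.camera(n); cv2.imwrite(f"pics/{n}0.png",im[...,::-1])
    c=optics.get_calibration(n); print(n,np.round(c["intrinsics"],1).tolist(),np.round(c["extrinsics"],3).tolist())
print(monitor.sense())
E
```

```text
scene [[552.4, 0.0, 327.9], [0.0, 552.4, 245.8], [0.0, 0.0, 1.0]] [[0.39, 0.639, -0.663, 1.366], [0.921, -0.261, 0.29, -0.368], [0.012, -0.723, -0.691, 0.998], [0.0, 0.0, 0.0, 1.0]]
top [[441.7, 0.0, 325.0], [0.0, 441.7, 239.0], [0.0, 0.0, 1.0]] [[0.023, -0.997, 0.07, 0.423], [-1.0, -0.024, -0.009, 0.007], [0.011, -0.07, -0.998, 1.27], [0.0, 0.0, 0.0, 1.0]]
{'time_s': 0.1, 'q': array([ 1.36419179,  0.50173318, -0.42681388,  1.55135752,  0.22081493,
        1.13826075, -0.21029518]), 'joint_vel': array([ 0.00046968, -0.00156176, -0.00069245, -0.00186922,  0.00030675,
        0.00021605,  0.00022789]), 'effort': array([-1.12704720e-02, -5.67878008e+01, -5.83832279e+00, -2.79917729e+01,
       -6.88371412e-02,  2.41257105e-02,  3.88228023e-05]), 'ee_pos': array([ 0.29394809, -0.57903872,  0.2257907 ]), 'eef_rot': array([-3.13989029e+00, -5.22666762e-05,  4.69871896e-01]), 'ft_force': array([-0.0392514 , -0.09326196,  0.79612609]), 'ft_torque': array([-0.01057852, -0.01936069,  0.04650967]), 'grip_width': 1.0005872571551548}
```

View pics/scene0.png

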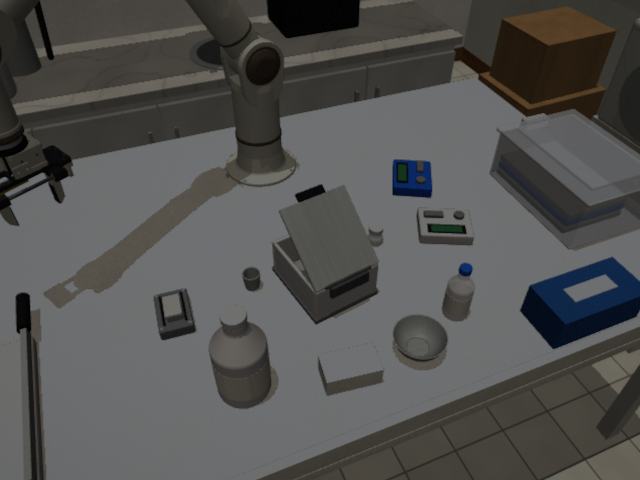

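View pics/top0.png

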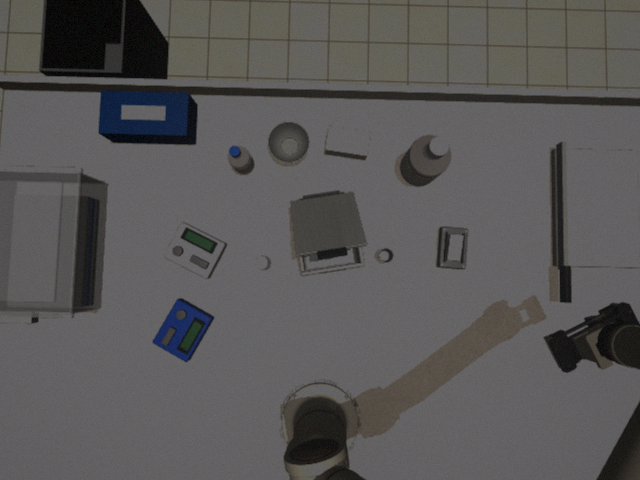

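```bash
cat > h.py <<'E'
import numpy as np
from rig import optics
C={n:optics.get_calibration(n) for n in("scene","top")}
def ray(n,u,v):
    K,T=np.array(C[n]["intrinsics"]),np.array(C[n]["extrinsics"])
    return T[:3,3],T[:3,:3]@np.linalg.solve(K,[u,v,1.])
def at(n,u,v,z):
    o,d=ray(n,u,v); return o+d*(z-o[2])/d[2]
def px(n,p):
    K,T=np.array(C[n]["intrinsics"]),np.array(C[n]["extrinsics"])
    q=K@(T[:3,:3].T@(np.array(p)-T[:3,3])); return q[:2]/q[2]
E
python3 - <<'E'
import cv2,numpy as np
from h import *
s=cv2.imread("pics/scene0.png");t=cv2.imread("pics/top0.png")
def crop(im,x,y,w,h): return cv2.resize(cv2.convertScaleAbs(im[y:y+h,x:x+w],alpha=1.5),(400,300),interpolation=cv2.INTER_CUBIC)
cv2.imwrite("pics/c1.png",np.vstack([np.hstack([crop(s,140,280,80,60),crop(t,415,217,80,60)]),np.hstack([crop(t,155,212,80,60),crop(t,268,180,120,90+10)])]))
for n,(u,v),z in [("top",(178,251),.044),("top",(200,261),.044),("top",(453,247),.046),("scene",(459,215),.044),("scene",(433,214),.044)]:
    print(n,u,v,at(n,u,v,z).round(3))
E
```

```text
top 178 251 [0.466 0.401 0.044]
top 200 261 [0.439 0.34  0.044]
top 453 247 [ 0.495 -0.361  0.046]
scene 459 215 [0.473 0.403 0.044]
scene 433 214 [0.443 0.34  0.044]
```

View pics/c1.png

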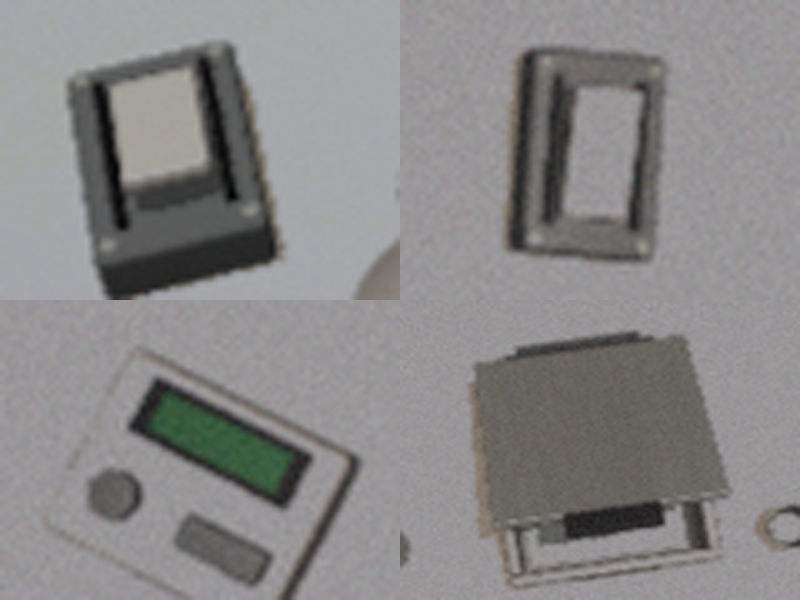

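Run:
```python
import numpy as np
from h import *
def tri(a,b):
    o1,d1=ray("top",*a);o2,d2=ray("scene",*b)
    A=np.stack([d1,-d2],1);s=np.linalg.lstsq(A,o2-o1,rcond=None)[0]
    return ((o1+d1*s[0]+o2+d2*s[1])/2).round(4),np.linalg.norm(o1+d1*s[0]-o2-d2*s[1]).round(4)
near=tri((453.3,260.6),(170.4,295));far=tri((456.2,234),(173,317.3));print("rocker end robot side",near,"far side",far)
f=at("top",301.8,274.5,.1);g=at("top",364.5,266.5,.1);print("rim corners",f,g,np.linalg.norm(f-g))
y=(f-g)/np.linalg.norm(f-g);x=np.array([y[1],-y[0],0]);c=(f+g)/2+x*.1;print("bath c",c,"yaw",np.degrees(np.arctan2(x[1],x[0])))
for sx in(-1,1):
  for sy in(1,-1):
    for z in (0,.1):
      p=c+sx*.1*x+sy*.085*y;p[2]=z;print(sx,sy,z,px("scene",p).round(1),px("top",p).round(1))
# bath hinge: lid top corners far side for check
for s in [(161,182),]: pass
```

```text
rocker end robot side (array([ 0.4574, -0.3636,  0.0374]), np.float64(0.0013)) far side (array([ 0.5313, -0.3705,  0.0443]), np.float64(0.0007))
rim corners [0.40942575 0.0552555  0.1       ] [ 0.43434758 -0.10989977  0.1       ] 0.16702502582603737
bath c [ 0.52076722 -0.01240112  0.1       ] yaw 8.58115683333335
-1 1 0 [330.2 245.5] [302.7 274.2]
-1 1 0.1 [330.8 216.4] [301.2 274.6]
-1 -1 0 [272.3 269.5] [361.5 266.7]
-1 -1 0.1 [269.9 240.3] [365.1 266.4]
1 1 0 [374.  294.9] [294.3 205.4]
1 1 0.1 [377.1 265.8] [292.1 200. ]
1 -1 0 [312.8 323.9] [352.5 198.2]
1 -1 0.1 [312.5 294.8] [355.2 192.1]
```

Run:
```python
import numpy as np
from h import *
P=[at("top",415+(a-400)/5,217+b/5,.03) for a,b in[(541,63),(657,72),(648,252),(535,240)]]
c=np.mean(P,0);x=(P[0]+P[1]-P[2]-P[3]);x[2]=0;x/=np.linalg.norm(x);y=np.array([-x[1],x[0],0])
print("box c",c,"yaw",np.degrees(np.arctan2(x[1],x[0])))
for nm,s in(("far up",.0073),("near up",-.0073)):
  for sx in(1,-1):
    p=c+sx*.0365*x;p[2]=.046+sx*s
    print(nm,sx,"scene",((px("scene",p)-[140,280])*5).round(0),"top",((px("top",p)-[415,217])*5+[400,0]).round(0))
```

```text
box c [ 0.49211474 -0.36853367  0.03      ] yaw -2.2489170155868474
far up 1 scene [162. 169.] top [611.  89.]
far up -1 scene [142.  72.] top [597. 221.]
near up 1 scene [168. 190.] top [603.  91.]
near up -1 scene [136.  51.] top [605. 220.]
```

Emit:
jog_arm(targets=[[0,0.01,0.03,0.014,0,0,-4],[0,0.014,0.036,0.014,0,0,-4],[0,0.014,0.036,0.014,0,0,-4],[0,0.014,0.036,0.014,0,0,-4],[0,0.014,0.036,0.014,0,0,-4],[0,0.014,0.036,0.014,0,0,-4],[0,0.014,0.036,0.0,0,0,-4],[0,0.014,0.036,0.0,0,0,-4]], force=20)

```text
time_s: 0.9
ee_pos: [0.4027, -0.296, 0.3111]
eef_rot: [3.141, -0.0, -0.092]
ft_force: [0.4, -0.5, 0.5]
grip_width: 0.352
```

Emit:
jog_arm(targets=[[0,0.013,0.036,0,0,0,0],[0,0.013,0.036,0,0,0,0],[0,0.013,0.036,0,0,0,0],[0,0.013,0.036,0,0,0,0],[0,0.013,0.036,0,0,0,0],[0,0.013,0.036,0,0,0,0],[0,0.013,0.036,0,0,0,0],[0,0.013,0.027,0,0,0,0]])

```text
time_s: 1.7
ee_pos: [0.5062, -0.0159, 0.3107]
eef_rot: [-3.141, 0.0, -0.087]
ft_force: [0.6, 0.4, -0.1]
grip_width: 0.007
```

Emit:
jog_arm(targets=[[0,0,0,-0.015,0,0,0],[0,0,0,-0.02,0,0,0],[0,0,0,-0.02,0,0,0],[0,0,0,-0.02,0,0,0],[0,0,0,-0.02,0,0,0],[0,0,0,-0.02,0,0,0],[0,0,0,-0.015,0,0,0],[0,0,0,-0.01,0,0,0]])

```text
time_s: 2.5
ee_pos: [0.5057, -0.0186, 0.1695]
eef_rot: [-3.142, 0.001, -0.089]
ft_force: [-0.6, -0.9, 1.7]
grip_width: 0.006
```

Emit:
jog_arm(targets=[[0,0,0,-0.012,0,0,0],[0,0,0,-0.012,0,0,0],[0,0,0,-0.012,0,0,0],[0,0,0,-0.012,0,0,0],[0,0,0,-0.01,0,0,0],[0,0,0,-0.006,0,0,0],[0,0,0,-0.002,0,0,0],[0,0,0,0,0,0,0]])

```text
time_s: 3.3
ee_pos: [0.506, -0.0186, 0.1088]
eef_rot: [3.137, 0.001, -0.088]
ft_force: [-18.1, -2.0, 49.7]
grip_width: 0.007
```

Emit:
jog_arm(targets=[[0,0,0,0.003,0,0,0],[0,0,0,0.01,0,0,0],[0,0,0,0.02,0,0,0],[0,0,0,0.02,0,0,0],[0,0,0,0.02,0,0,0],[0,0,-0.02,0.02,0,0,0],[0,0,-0.04,0,0,0,0],[0,0,-0.04,0,0,0,0]])

```text
time_s: 4.1
ee_pos: [0.5073, -0.1191, 0.1988]
eef_rot: [3.141, -0.003, -0.086]
ft_force: [0.6, -0.3, 0.3]
grip_width: 0.005
```

Emit:
jog_arm(targets=[[0,0,-0.04,0,0,0,0],[0,0,-0.04,0,0,0,0],[0,0,-0.04,0,0,0,0],[0,0,-0.04,0,0,0,0],[0,0,-0.04,0,0,0,0],[0,0.005,-0.03,0,0,0,0],[0,0.005,-0.02,0,0,0,0],[0,0.005,0,0,0,0,0]])

```text
time_s: 4.9
ee_pos: [0.5201, -0.373, 0.1969]
eef_rot: [3.14, 0.0, -0.095]
ft_force: [-1.4, 0.1, -0.5]
grip_width: 0.005
```

Run:
```python
from rig import monitor, optics
import cv2
im=optics.camera("scene")[...,::-1]; cv2.imwrite("pics/s1.png",cv2.convertScaleAbs(im[120:420,100:500],alpha=1.4))
s=monitor.sense();print(s["ee_pos"],s["ft_force"])
```

```text
[ 0.52178723 -0.36976295  0.19708268] [0.70715876 0.78828096 0.06606   ]
```

View pics/s1.png

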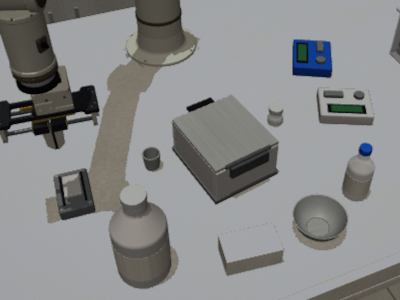

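The picture shows the lid flat and shut on the bath (crop about 225,135), with the gripper above and behind the switch box (crop about 75,190). Next I'll press the rocker.

Emit:
jog_arm(targets=[[0,0,0,-0.02,0,0,0],[0,0,0,-0.03,0,0,0],[0,0,0,-0.03,0,0,0],[0,0,0,-0.03,0,0,0],[0,0,0,-0.02,0,0,0],[0,0,0,-0.01,0,0,0],[0,0,0,0,0,0,0],[0,0,0,0,0,0,0]])

```text
time_s: 5.75
ee_pos: [0.5223, -0.368, 0.0587]
eef_rot: [3.141, -0.001, -0.088]
ft_force: [0.0, 0.7, 1.1]
grip_width: 0.006
```

Emit:
jog_arm(targets=[[0,0,0,-0.003,0,0,0],[0,0,0,-0.003,0,0,0],[0,0,0,-0.003,0,0,0],[0,0,0,-0.003,0,0,0],[0,0,0,-0.002,0,0,0],[0,0,0,0,0,0,0],[0,0,0,0,0,0,0],[0,0,0,0,0,0,0]])

```text
time_s: 6.55
ee_pos: [0.5214, -0.3686, 0.0438]
eef_rot: [3.142, -0.0, -0.089]
ft_force: [1.8, 0.1, 1.9]
grip_width: 0.004
```

Emit:
jog_arm(targets=[[0,0,0,-0.001,0,0,0],[0,0,0,-0.001,0,0,0],[0,0,0,-0.001,0,0,0],[0,0,0,-0.001,0,0,0],[0,0,0,0,0,0,0],[0,0,0,0,0,0,0],[0,0,0,0,0,0,0],[0,0,0,0,0,0,0]])

```text
time_s: 7.35
ee_pos: [0.5217, -0.3687, 0.042]
eef_rot: [3.14, -0.0, -0.089]
ft_force: [-3.7, 2.2, 16.6]
grip_width: 0.001
```

Emit:
jog_arm(targets=[[0,0,0,0.01,0,0,0],[0,0,0,0.03,0,0,0],[0,0,0,0.04,0,0,0],[0,0,0,0.04,0,0,0],[0,0,0.02,0.04,0,0,0],[0,0,0.04,0,0,0,0],[0,0,0.045,0,0,0,0],[0,0,0.045,0,0,0,0]])

```text
time_s: 8.15
ee_pos: [0.5203, -0.2174, 0.1997]
eef_rot: [3.141, 0.001, -0.09]
ft_force: [1.0, -0.0, 0.1]
grip_width: 0.003
```

Emit:
jog_arm(targets=[[0,0,0.045,0,0,0,0],[0,0,0.045,0,0,0,0],[0,0,0.045,0,0,0,0],[0,0,0.045,0,0,0,0],[0,-0.006,0.045,0,0,0,-4],[0,-0.006,0.045,0,0,0,-4],[0,-0.006,0.045,0,0,0,-4],[0,-0.006,0.045,0,0,0,-4]])

```text
time_s: 8.95
ee_pos: [0.4961, 0.1426, 0.1994]
eef_rot: [3.14, 0.001, -0.371]
ft_force: [1.3, -0.1, 0.3]
grip_width: 0.005
```

Run:
```python
from rig import monitor, optics
import cv2,numpy as np
s=optics.camera("scene")[...,::-1];t=optics.camera("top")[...,::-1]
def crop(im,x,y,w,h): return cv2.resize(cv2.convertScaleAbs(im[y:y+h,x:x+w],alpha=1.5),(400,300),interpolation=cv2.INTER_CUBIC)
cv2.imwrite("pics/c2.png",np.vstack([np.hstack([crop(s,140,280,80,60),crop(t,415,217,80,60)]),np.hstack([crop(t,155,212,80,60),crop(s,405,190,80,60)])]))
q=monitor.sense();print(q["ee_pos"],q["eef_rot"],q["ft_force"])
```

```text
[0.49469199 0.14942071 0.20016398] [-3.13850668e+00  1.75521791e-03 -3.58627163e-01] [0.72754836 0.36334334 0.11907311]
```

View pics/c2.png

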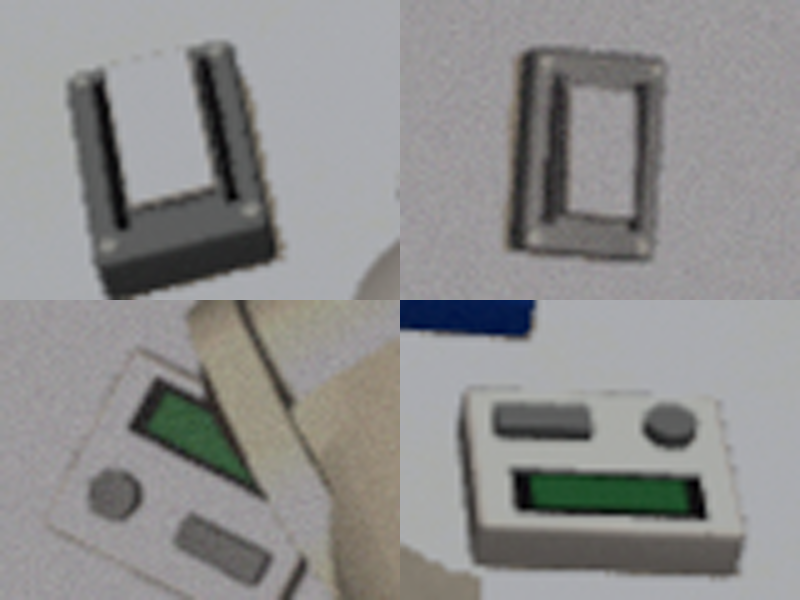

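The rocker is flipped: its far end is now raised in the scene crop (around 155,55) and the box hasn't moved. The timer keys are at crop (114,495) round and (223,548) bar. Next is the round key.

Emit:
jog_arm(targets=[[0,-0.004,0.04,0,0,0,-4],[0,-0.004,0.04,0,0,0,0],[0,-0.004,0.04,0,0,0,0],[0,-0.004,0.04,0,0,0,0],[0,-0.004,0.04,0,0,0,0],[0,-0.004,0.03,0,0,0,0],[0,-0.003,0.022,0,0,0,0],[0,0,0,0,0,0,0]])

```text
time_s: 9.85
ee_pos: [0.4723, 0.3514, 0.1964]
eef_rot: [3.137, 0.007, -0.411]
ft_force: [-0.5, -0.2, -0.0]
grip_width: 0.004
```

Emit:
jog_arm(targets=[[0,0,0,-0.03,0,0,0],[0,0,0,-0.03,0,0,0],[0,0,0,-0.03,0,0,0],[0,0,0,-0.03,0,0,0],[0,0,0,-0.02,0,0,0],[0,0,0,-0.005,0,0,0],[0,0,0,0,0,0,0],[0,0,0,0,0,0,0]])

```text
time_s: 10.65
ee_pos: [0.476, 0.3467, 0.0532]
eef_rot: [3.138, 0.005, -0.42]
ft_force: [-0.2, 0.5, -0.4]
grip_width: 0.001
```

Run:
```python
from rig import monitor
q=monitor.sense();print(q["q"].round(3),q["ee_pos"],q["eef_rot"],q["ft_force"])
```

```text
[-0.836  0.59   0.212  1.84  -0.18   0.735 -2.515] [0.47596849 0.34667589 0.05317447] [ 3.13829803  0.00492275 -0.41983253] [-0.24029697  0.53130295 -0.35884994]
```

Emit:
jog_arm(targets=[[0,0,0,0.03,0,0,0],[0,0,0,0,0,0,6],[0,0,0,0,0,0,6],[0,0,0,0,0,0,6],[0,0,0,0,0,0,6],[0,-0.004,0.02,0,0,0,0],[0,-0.004,0.02,0,0,0,0],[0,0,0.01,0,0,0,0]])

```text
time_s: 11.45
ee_pos: [0.4669, 0.3998, 0.084]
eef_rot: [3.14, 0.004, 0.002]
ft_force: [-0.5, 0.5, -0.6]
grip_width: 0.007
```

Emit:
jog_arm(targets=[[0,0,0,0,0,0,0],[0,0,0,0,0,0,0],[0,0,0,0,0,0,0],[0,0,0,0,0,0,0],[0,0,0,0,0,0,0],[0,0,0,0,0,0,0],[0,0,0,0,0,0,0],[0,0,0,0,0,0,0]])

```text
time_s: 12.25
ee_pos: [0.467, 0.3969, 0.0821]
eef_rot: [3.137, 0.006, -0.0]
ft_force: [-0.8, 0.2, -0.8]
grip_width: 0.003
```

Emit:
jog_arm(targets=[[0,0.001,0.003,-0.015,0,0,0],[0,0,0,-0.015,0,0,0],[0,0,0,-0.006,0,0,0],[0,0,0,-0.003,0,0,0],[0,0,0,-0.002,0,0,0],[0,0,0,-0.001,0,0,0],[0,0,0,0,0,0,0],[0,0,0,0,0,0,0]])

```text
time_s: 13.05
ee_pos: [0.4683, 0.4001, 0.0406]
eef_rot: [3.138, 0.005, -0.0]
ft_force: [-1.2, -1.1, 2.9]
grip_width: 0.006
```

Emit:
jog_arm(targets=[[0,0,0,-0.001,0,0,0],[0,0,0,-0.001,0,0,0],[0,0,0,-0.001,0,0,0],[0,0,0,0,0,0,0],[0,0,0,0,0,0,0],[0,0,0,0,0,0,0],[0,0,0,0,0,0,0],[0,0,0,0,0,0,0]])

```text
time_s: 13.85
ee_pos: [0.4684, 0.4002, 0.0382]
eef_rot: [3.138, 0.005, -0.0]
ft_force: [-3.5, -2.5, 9.4]
grip_width: 0.003
```

The force is 9.4 N at z=0.038, so the round key is bottomed. I'll release it and move over the bar key.

Emit:
jog_arm(targets=[[0,0,0,0.005,0,0,0],[0,0,0,0.015,0,0,0],[0,0,0,0.015,0,0,0],[0,-0.008,-0.02,0,0,0,-4],[0,-0.01,-0.02,0,0,0,-4],[0,-0.01,-0.02,0,0,0,-4],[0,0,0,0,0,0,0],[0,0,0,0,0,0,0]])

```text
time_s: 14.65
ee_pos: [0.4406, 0.3405, 0.0733]
eef_rot: [3.139, 0.004, -0.209]
ft_force: [0.2, 0.3, 0.1]
grip_width: 0.003
```

Run:
```python
from rig import monitor, optics
from h import *
import cv2
s=optics.camera("scene")[...,::-1]
cv2.imwrite("pics/c3.png",cv2.resize(cv2.convertScaleAbs(s[160:260,385:505],alpha=1.5),(600,500),interpolation=cv2.INTER_CUBIC))
q=monitor.sense();print(q["ee_pos"],q["eef_rot"],q["ft_force"],q["q"][6])
```

```text
[0.44075074 0.34119046 0.07317468] [ 3.13926298  0.00430098 -0.20825717] [ 0.44158603  0.94979658 -0.30093983] -2.3709100991203864
```

View pics/c3.png

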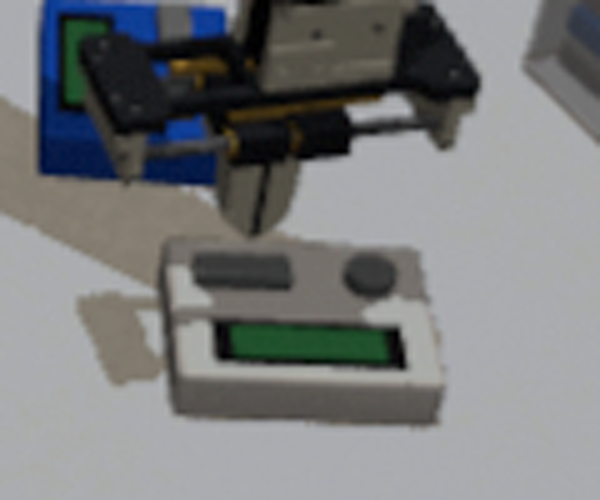

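The round key is up at (370,272), the timer hasn't moved, and the tip is above the bar key (243,268).

Emit:
jog_arm(targets=[[0,0,0,-0.015,0,0,0],[0,0,0,-0.01,0,0,0],[0,0,0,-0.005,0,0,0],[0,0,0,-0.002,0,0,0],[0,0,0,-0.002,0,0,0],[0,0,0,-0.001,0,0,0],[0,0,0,-0.001,0,0,0],[0,0,0,0,0,0,0]])

```text
time_s: 15.5
ee_pos: [0.4394, 0.3401, 0.0379]
eef_rot: [3.137, 0.007, -0.209]
ft_force: [-6.4, -3.5, 19.4]
grip_width: 0.006
```

The bar key is bottomed at 19 N. I'll release it and retreat.

Emit:
jog_arm(targets=[[0,0,0,0.005,0,0,0],[0,0,0,0.015,0,0,0],[0,0,0,0.03,0,0,0],[0,0,0,0.03,0,0,0],[0,0,0,0.03,0,0,0],[0,0,0,0.03,0,0,0],[0,0,0,0.01,0,0,0],[0,0,0,0,0,0,0]])

```text
time_s: 16.3
ee_pos: [0.4412, 0.3407, 0.1882]
eef_rot: [3.141, 0.003, -0.21]
ft_force: [-0.4, -0.0, -0.2]
grip_width: 0.001
```

Run:
```python
from rig import monitor, optics
import cv2
s=optics.camera("scene")[...,::-1]
cv2.imwrite("pics/s4.png",cv2.resize(cv2.convertScaleAbs(s[130:410,130:510],alpha=1.5),(780,575),interpolation=cv2.INTER_CUBIC))
q=monitor.sense();print(q["time_s"],q["ee_pos"],q["ft_force"])
```

```text
16.35 [0.44016155 0.34001145 0.1864605 ] [-0.53228829  0.41964372 -0.23127395]
```

View pics/s4.png

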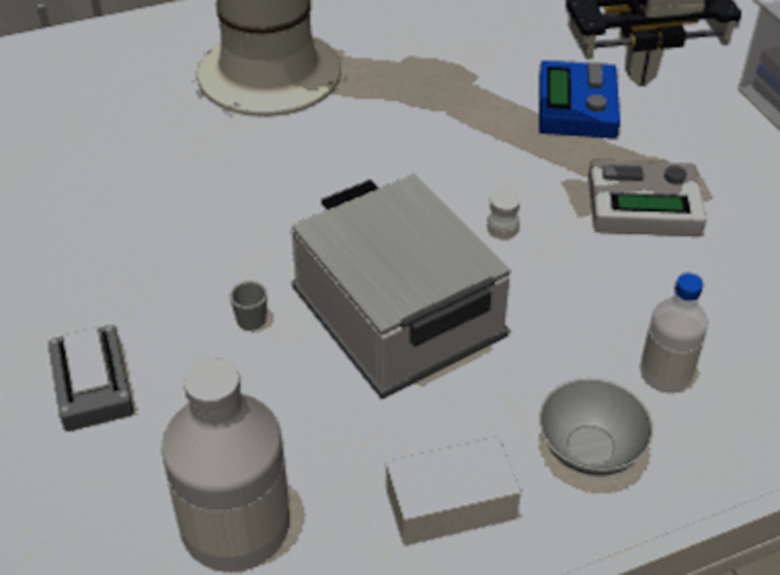

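The lid is shut (400,250), the rocker is on (88,360), both keys are up (625,173 and 675,175), and everything else is where it was. Handing in.

```bash
python3 -c "
from rig import workorder; print(workorder.close_job())"
```

```text
the job is handed in; nothing more can be done
None
```

The soak sequence is done and handed in at about 16.4 s of the 64 s allowed; the hand-in reports no verdict. With closed fingers I pushed the lid shut, flipped the rocker by its raised end, then pressed and released the round key and the bar key, in that order.

- **Force checks:** each press ended at a hard stop.

| Press | Force at the stop | Tip height |
|---|---|---|
| Lid | about 50 N | 0.109 m |
| Rocker | about 17 N | 0.042 m |
| Round key | about 9 N | 0.038 m |
| Bar key | about 19 N | 0.038 m |

- **Final picture:** the lid is flat and the rocker is on. Both keys look up, and the timer, switch box and other things look unmoved. The arm stands clear, with about 0 N on the tool.
- **What went wrong:** the first approach to the round key stopped about 55 mm short because the last joint was near its limit. I had already lowered the tip there, to 0.053 m, about 9 mm above the key tops. It read no contact force, so I raised it, turned the tool back and went on.
- **What was unsure:** my first two-view measurement of the rocker's raised end gave only about half the expected tilt. The direction was clear, and the picture after the flip confirmed it.

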